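# Shut the open drawer to free the locked one

### The job

The low blue-fronted two-drawer unit on the counter lets only one drawer open at a time, and one has been left out. Push that drawer fully home, then pull the other drawer out nearly to its stop, and leave the card terminal on the mat where it is.

Things in the scene. Friction and masses are not known exactly. Their poses are not given: they have to be found in the camera images.
- ajar_drawer (a joint): how far the drawer that was left out (left or right one of the unit) stands open, m: 0 = fully home, 0.12 = at its stop; starts 0.07 to 0.11. Slides with about 2 N of friction and stays where it is left. While it is more than about 6 mm open, a pin inside the unit locks the other drawer
- ajar_drawer_handle (a point): middle of the handle bar of the drawer left out: level round steel bar 10 mm thick, axis 56 mm above the counter, 76 mm clear between its two posts, 40 mm clear gap between bar and drawer front. x points square into the unit (the way it shuts), y along the bar, z up; it opens along -x. Drawer front 142 mm wide, 8 to 78 mm above the counter
- shut_drawer (a joint): how far the other drawer stands open, m: 0 = fully home (as at the start), 0.12 = at its stop. Locked, apart from some 6 mm of play, until the first drawer is home; then it slides with about 2 N of friction
- shut_drawer_handle (a point): middle of the handle bar of the other drawer, which starts shut: the same handle, with the same sizes and axes, as the first. The unit: grey, fixed, 300 mm wide, 220 mm deep, 86 mm high, drawers side by side with handle middles 148 mm apart sideways; a small note block lies on top of it towards the back
- card_terminal_mid (a point): middle of the dark card payment terminal, 155 x 70 x 26 mm, that lies flat and loose on the 8 mm thick printed mat to the left of the unit; this point is half-way up it, x along its length. It is only to be left alone

How it is judged:
On the way, in this order (a step that is already met when the one before it is completed fails the run):
1. the drawer that was left out is fully home while the other is still shut (value of joint ajar_drawer below 0.006 m and value of joint shut_drawer below 0.015 m), for 0.2 s.
2. the other drawer is pulled out nearly to its stop (value of joint shut_drawer above 0.09 m), for 0.2 s.
At the end, for the whole second after the job is handed in: the drawer that was left out is home (within 10 mm), the other drawer stands at rest at least 90 mm open of its 120 mm, and the card terminal lies within 30 mm of where it was (value of joint ajar_drawer below 0.01 m and value of joint shut_drawer above 0.09 m and velocity of joint shut_drawer below 0.01 m/s and distance of card_terminal_mid from where it was at the start of the episode below 0.03 m); the robot touches nothing.
It fails at once if the second drawer is forced open past the interlock while the first is still out (value of joint each of ajar_drawer, shut_drawer above 0.02 m).
It fails at once if the card terminal is pushed more than 30 mm from its place (distance of card_terminal_mid from where it was at the start of the episode above 0.03 m).
It also fails if it takes over 45 s, if anything falls off the work surface, if the arm or the gripper's body presses on something with over 40 N, if the wrist force passes 120 N, or if a joint passes its speed limit or range.

### The arm

A 6-joint arm with a two-finger parallel gripper is mounted at the origin on a cart in front of the work surface, level with it; the furniture and walls round the work are solid. World frame = base frame: x ahead of the robot, y to its left, z up, the work surface at z = 0. Lengths are in m, angles in rad, forces in N, time in s.
With the tool pointing down it reaches from about 0.375 to 0.975 m from the base axis. Payload 3.8 kg.
Tool frame: the origin (TCP) lies at the very end of the fingers, on their centre line; the grasp point (between the pads) lies 19 mm behind it; z points along the fingers, y is the line along which they close (so a half turn about z gives the same grasp; the last joint's range is limited). The gripper opens to 85 mm and grips with 20 to 120 N. Pads are 22 mm wide; open, the fingers measure 114 mm over their backs; the gripper's body (76 mm by 85 mm) begins 54 mm behind the grasp point. The pads swing forward as they close: fully open they stand 13 mm farther back than shut.
Start: joints at [-1.234, 0.264, 1.604, -0, 1.274, -0.037], TCP at [0.246, -0.628, 0.204] pointing down, gripper open.
Joint ranges: [-2.63, 2.63], [-0.94, 2.18], [0.31, 2.57], [-1.31, 4.45], [0, 2.66], [-2.55, 2.55]. Speed limits (rad/s): [2.57, 2.57, 3.14, 3.14, 3.14, 3.14].

### API

Orientations are given as a rotation vector (axis times angle).
In Python, from workcell import read_state, read_camera, calibration, finish_job gives the robot as it stands.
- The arm moves only by the tool step_arm, never from a script. Its argument "commands" is a list of rows, each an object of numbers: "fingers": the gripper's target within -1 to 1 (shut at 1, half-way at 0, fully open at -1); "dx", "dy", "dz": the shift along the tool's x, y, z in m; "roll": the turn about the tool's z in degrees. In form: [{"fingers": .., "dx": .., "dy": .., "dz": .., "roll": ..}, ...]. A call has 1 to 8 rows; each row is the pose to reach, as a shift and turn from the pose commanded when the call began, along the tool's axes at that moment; what a row does not reach only later rows make up. A row lasts 1/8 s, in which the tool goes at most 62.5 mm and 10.7 degrees, less where a joint would pass 70% of its speed; a pose out of reach is approached as far as the arm can. A call with a gripper value outside its range is refused whole. The fingers move at their own pace and stop on an object; "squeeze" is the grip in N (left out, the last holds). Time passes only in rows, so rows that repeat a pose let the fingers close. It gives the time, the measured TCP pose, the force, the opening and the grip force at its end, in the units of the state.
- read_state(): the state, without advancing time (a new reading comes with each control period).
- read_camera(name): name is "scene" or "top"; returns (picture, depth): 384x512x3 uint8, blue, green, red; 384x512 float32, m along the optical axis (not along the pixel's ray), 0 where there is no reading.
- calibration(name): a dict with "intrinsics" (3x3 intrinsics, pixels), "k1" (the pictures are not rectified: a ray, as slopes to the right and down, at radius r is drawn at 1 + k1 r^2 times it, then the intrinsics apply), "world_to_cam" (4x4, takes a point from world to camera coordinates). Camera axes: x right, y up, looking along -z (the intrinsics and any distortion apply to the point x, -y, -z); pixel columns grow to the right and rows downward; lengths in m; the calibration is good to about 2 mm. A picture is of the moment at which its call begins. calibration takes no time and is no camera call.
- finish_job(): hands the job in; it is judged then, once.
The state is a dict: "time": time; "q": joint angles; "joint_vel": joint speeds; "joint_torque": joint torques, N m; "tool_pos": TCP position; "tcp_rot": TCP orientation; "wrist_force": force on the tool from outside, world axes, zero at the start; "torque": the same for the moment, N m; "width": opening from 0.0 (shut) to 1.0 (fully open); "grip_force": force on a finger pad.
Only numpy, scipy, OpenCV 4.12 (cv2) and the standard library are available. Lean on these libraries where they do the work, as an engineer would, in place of code of your own. Each camera call takes 0.05 s, during which the arm holds its last target. There are 200 camera calls.

## Working session

There is one attempt and no reset: what is moved stays moved. The work goes in short steps, Python scripts to look and compute and a tool call to move; the robot and the scene stay as the last step left them, time stands still between calls to the robot, and variables do not carry over. Pictures are saved under pics/ and viewed, at most 10 in all, crops included, and the job is handed in when it is done.

Besides the shell and the picture viewer there is one more tool, called by a JSON object that holds its "fn" and its "kwargs", one argument or row to a line. step_arm: Moves the arm, as the interface text tells. Its arguments: {"type":"object","properties":{"commands":{"type":"array","items":{"type":"object","properties":{"fingers":{"type":"number"},"dx":{"type":"number"},"dy":{"type":"number"},"dz":{"type":"number"},"roll":{"type":"number"}}}},"squeeze":{"type":"number"}},"required":["commands"]}

```bash
mkdir -p pics; cat > h.py <<'E'
import numpy as np, cv2
from workcell import *
def pts(name,depth):
    c=calibration(name);K=np.array(c["intrinsics"]);T=np.linalg.inv(np.array(c["world_to_cam"]))
    v,u=np.mgrid[0:depth.shape[0],0:depth.shape[1]].astype(float)
    x=(u-K[0,2])/K[0,0];y=(v-K[1,2])/K[1,1];a,b=x.copy(),y.copy()
    for _ in range(8):
        s=1+c["k1"]*(a*a+b*b);a,b=x/s,y/s
    P=np.stack([a*depth,-b*depth,-depth,np.ones_like(a)],-1)@T.T
    return P[...,:3]
E
python3 - <<'E'
from h import *
print(read_state())
for n in("scene","top"):
    p,d=read_camera(n);cv2.imwrite(f"pics/{n}0.png",p);np.savez(f"{n}0.npz",p=p,d=d)
    print(n,calibration(n),(d>0).mean())
E
```

```text
{'time': 0.0, 'q': array([-1.23391001e+00,  2.64744656e-01,  1.60538030e+00, -1.07071042e-05,
        1.27371928e+00, -3.68833356e-02]), 'joint_vel': array([-5.63478243e-04, -6.17502428e-04, -5.74506253e-05,  1.27081788e-03,
       -5.46215993e-04, -1.46493656e-03]), 'joint_torque': array([ 7.60823987e-04, -5.15110838e+01, -3.67313254e+01,  6.73699219e-05,
        1.29003549e-02, -3.94032753e-06]), 'tool_pos': array([ 0.24620104, -0.6276373 ,  0.20296444]), 'tcp_rot': array([-3.08470361e+00, -5.83295854e-01,  5.44044718e-04]), 'wrist_force': array([ 0.3504888 ,  0.00845345, -0.55625094]), 'torque': array([0.01931829, 0.05825032, 0.00251362]), 'grip_force': 0.0, 'width': 1.0014563963574472}
scene {'intrinsics': array([[399.06983838,   0.        , 256.72476734],
       [  0.        , 399.06983838, 192.63840836],
       [  0.        ,   0.        ,   1.        ]]), 'k1': -0.05550613605431982, 'world_to_cam': array([[-0.685708  , -0.72774766,  0.01370716,  0.4387539 ],
       [ 0.30255149, -0.26784516,  0.91472486, -0.22651554],
       [-0.66201748,  0.63138127,  0.40384471, -0.54288162],
       [ 0.        ,  0.        ,  0.        ,  1.        ]])} 0.9576161702473959
top {'intrinsics': array([[464.07373866,   0.        , 244.93636946],
       [  0.        , 464.07373866, 193.13876686],
       [  0.        ,   0.        ,   1.        ]]), 'k1': -0.041202778168831326, 'world_to_cam': array([[-2.54619218e-02, -9.99675676e-01, -4.82096374e-04,
         6.83040033e-02],
       [ 9.85194980e-01, -2.51748758e-02,  1.69579120e-01,
        -6.02528703e-01],
       [-1.69536258e-01,  3.84285136e-03,  9.85516458e-01,
        -1.15213545e+00],
       [ 0.00000000e+00,  0.00000000e+00,  0.00000000e+00,
         1.00000000e+00]])} 0.9961954752604166
```

View pics/scene0.png

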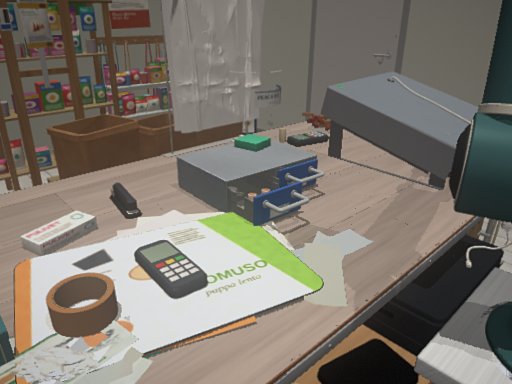

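View pics/top0.png

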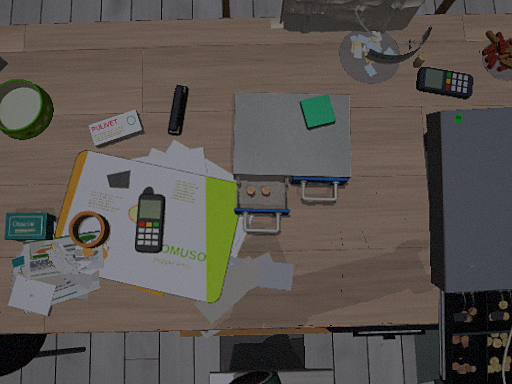

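The left drawer is open: its front is at top pixel (262,211) and its bar at (263,230). The right drawer is shut, with its bar at (320,199). The terminal is at (150,220), and a large raised box is on the right (430–512, 110–290).

```bash
python3 - <<'E'
from h import *
R={}
for n in("top","scene"):
    z=np.load(n+"0.npz");P=pts(n,z["d"]);hsv=cv2.cvtColor(z["p"],cv2.COLOR_BGR2HSV)
    X,Y,Z=P[...,0],P[...,1],P[...,2]
    roi=(X>.3)&(X<1)&(abs(Y)<.3)&(Z>.02)&(Z<.12)
    m=(roi&(hsv[...,0]>105)&(hsv[...,0]<125)&(hsv[...,1]>130)).astype(np.uint8)
    k,l,s,c=cv2.connectedComponentsWithStats(m)
    for i in range(1,k):
        if s[i,4]<25: continue
        Q=P[l==i];print(n,"blue",s[i],np.percentile(Q,[3,50,97],axis=0).round(3).tolist())
    # bars: greyish points at height 45..65 in front of unit
    m=(roi&(Z>.047)&(Z<.068)&(hsv[...,1]<70)).astype(np.uint8)
    k,l,s,c=cv2.connectedComponentsWithStats(m)
    for i in range(1,k):
        if s[i,4]<25: continue
        Q=P[l==i];print(n,"grey",s[i],np.percentile(Q,[3,50,97],axis=0).round(3).tolist())
    if n=="top":
        t=((Z>.078)&(Z<.095)&(abs(Y)<.3)&(X>.4)&(X<1)).astype(np.uint8)
        k,l,s,c=cv2.connectedComponentsWithStats(t);i=1+s[1:,4].argmax()
        q=P[l==i][:,:2].astype(np.float32);r=cv2.minAreaRect(q);print("unit",r,np.median(Z[l==i]))
        for u,v in[(263,229),(263,231),(320,198),(320,200),(290,199),(150,220),(440,280),(440,130)]:print(u,v,P[v,u].round(3))
        b=(Z>.12)&(X>.2)&(Y<.1);print("tall",np.percentile(P[b],[1,50,99],axis=0).round(3))
E
```

```text
top blue [291 176  58   9 246] [[0.625, -0.205, 0.033], [0.631, -0.139, 0.076], [0.638, -0.071, 0.082]]
top blue [235 208  55   7 198] [[0.548, -0.053, 0.041], [0.554, 0.011, 0.077], [0.559, 0.077, 0.082]]
top grey [285 176   3  11  30] [[0.622, -0.057, 0.05], [0.633, -0.055, 0.055], [0.646, -0.052, 0.066]]
top grey [300 181  40  21 272] [[0.578, -0.183, 0.055], [0.589, -0.134, 0.061], [0.628, -0.092, 0.066]]
top grey [242 212  40  21 273] [[0.501, -0.032, 0.056], [0.513, 0.015, 0.061], [0.551, 0.06, 0.066]]
unit ((0.7512848973274231, -0.07173386216163635), (0.30131468176841736, 0.22235268354415894), 87.03770446777344) 0.08663169177399666
263 229 [0.509 0.009 0.061]
263 231 [0.504 0.009 0.058]
320 198 [ 0.585 -0.14   0.062]
320 200 [ 0.58  -0.139  0.06 ]
290 199 [ 0.594 -0.068  0.001]
150 220 [0.542 0.303 0.032]
440 280 [ 0.37  -0.411  0.11 ]
440 130 [ 0.711 -0.398  0.22 ]
tall [[ 0.349 -0.561  0.124]
 [ 0.609 -0.441  0.188]
 [ 1.041  0.058  1.238]]
scene blue [283 159  34  11  52] [[0.626, -0.199, 0.076], [0.631, -0.141, 0.078], [0.635, -0.085, 0.079]]
scene blue [255 182  46  17  91] [[0.549, -0.044, 0.076], [0.554, 0.019, 0.077], [0.558, 0.08, 0.079]]
scene grey [296 159  14   4  29] [[0.661, -0.216, 0.048], [0.682, -0.213, 0.058], [0.701, -0.206, 0.067]]
scene grey [177 163  60  36 468] [[0.631, 0.075, 0.048], [0.725, 0.08, 0.057], [0.858, 0.087, 0.067]]
scene grey [285 166  39  17 231] [[0.578, -0.179, 0.052], [0.598, -0.127, 0.059], [0.63, -0.088, 0.064]]
scene grey [253 171  27  14 194] [[0.624, -0.073, 0.048], [0.657, -0.054, 0.056], [0.7, -0.049, 0.067]]
scene grey [262 190  47  23 350] [[0.502, -0.028, 0.051], [0.517, 0.029, 0.059], [0.553, 0.064, 0.064]]
scene grey [244 197  10  14  81] [[0.561, 0.076, 0.048], [0.581, 0.08, 0.056], [0.598, 0.086, 0.064]]
```

{"fn": "step_arm", "kwargs": {
  "commands": [
    {"fingers": 1, "dx": 0, "dy": 0, "dz": -0.06, "roll": 0},
    {"fingers": 1, "dx": 0, "dy": 0, "dz": -0.08, "roll": 10},
    {"fingers": 1, "dx": 0, "dy": 0, "dz": -0.08, "roll": 20},
    {"fingers": 1, "dx": 0, "dy": 0, "dz": -0.08, "roll": 24.4},
    {"fingers": 1, "dx": 0, "dy": 0, "dz": -0.08, "roll": 24.4}
  ]
}}

```text
time: 0.72
tool_pos: [0.2463, -0.6281, 0.2836]
tcp_rot: [-3.14, 0.08, 0.001]
wrist_force: [0.5, 0.5, 0.8]
width: -0.0
grip_force: 0.0
```

```bash
cat >> h.py <<'E'
from scipy.spatial.transform import Rotation as Ro
yaw=np.radians(-2.96);ex=np.array([np.cos(yaw),np.sin(yaw),0]);ey=np.array([-ex[1],ex[0],0])
def to(*targets):
    s=read_state();R=Ro.from_rotvec(s["tcp_rot"]).as_matrix()
    print("tcp",s["tool_pos"].round(4),"toolx yaw",np.degrees(np.arctan2(R[1,0],R[0,0])).round(2),"z",R[:,2].round(3),"F",s["wrist_force"].round(1),"t",s["time"],"w",s["width"])
    for t in targets: print("shift",(R.T@(np.array(t)-s["tool_pos"])).round(4))
E
python3 - <<'E'
from h import *
z=np.load("top0.npz");P=pts("top",z["d"]);X,Y,Z=[P[...,i] for i in range(3)]
# bar: two views; fit its line from top-of-bar points away from posts
for n in("top","scene"):
    z=np.load(n+"0.npz");P=pts(n,z["d"]);X,Y,Z=[P[...,i] for i in range(3)]
    for c in((.506,.014),(.582,-.137)):
        u=(P-np.array([*c,0]))@ex;v=(P-np.array([*c,0]))@ey
        m=(abs(u)<.014)&(abs(v)<.05)&(Z>.045)&(Z<.075)
        a=np.polyfit(Y[m],X[m],1);w=v[m]
        print(n,c,m.sum(),"slope deg",np.degrees(np.arctan(a[0])).round(2),"u",np.percentile(u[m],[5,50,95]).round(4),"v",w.min().round(3),w.max().round(3),"z",np.percentile(Z[m],[50,95]).round(3))
H=np.array([.506,.014,0])
a=H-ex*.06;to([.30,-.30,.28],[a[0],a[1],.28],[a[0],a[1],.035])
E
```

```text
top (0.506, 0.014) 160 slope deg 3.05 u [-0.0045  0.0008  0.01  ] v -0.046 0.047 z [0.061 0.064]
top (0.582, -0.137) 160 slope deg 3.07 u [-0.0031  0.0019  0.0114] v -0.044 0.047 z [0.061 0.064]
scene (0.506, 0.014) 180 slope deg 3.35 u [-0.004  -0.0015  0.0111] v -0.041 0.05 z [0.059 0.062]
scene (0.582, -0.137) 111 slope deg 4.0 u [-0.0033 -0.001   0.011 ] v -0.041 0.05 z [0.059 0.062]
tcp [ 0.2463 -0.6281  0.2836] toolx yaw -2.93 z [-0.     0.001 -1.   ] F [0.5 0.5 0.8] t 0.725 w -0.000337975196333607
shift [ 0.0368 -0.3304  0.004 ]
shift [ 0.1664 -0.6546  0.0042]
shift [ 0.1665 -0.6543  0.2492]
```

{"fn": "step_arm", "kwargs": {
  "commands": [
    {"fingers": 1, "dx": 0.014, "dy": -0.055, "dz": 0},
    {"fingers": 1, "dx": 0.028, "dy": -0.11, "dz": 0},
    {"fingers": 1, "dx": 0.042, "dy": -0.165, "dz": 0},
    {"fingers": 1, "dx": 0.056, "dy": -0.22, "dz": 0},
    {"fingers": 1, "dx": 0.07, "dy": -0.275, "dz": 0},
    {"fingers": 1, "dx": 0.084, "dy": -0.33, "dz": 0},
    {"fingers": 1, "dx": 0.098, "dy": -0.385, "dz": 0},
    {"fingers": 1, "dx": 0.112, "dy": -0.44, "dz": 0}
  ]
}}

```text
invalid input
```

{"fn": "step_arm", "kwargs": {
  "commands": [
    {"fingers": 1, "dx": 0.014, "dy": -0.055, "dz": 0},
    {"fingers": 1, "dx": 0.028, "dy": -0.11, "dz": 0},
    {"fingers": 1, "dx": 0.042, "dy": -0.165, "dz": 0},
    {"fingers": 1, "dx": 0.054, "dy": -0.214, "dz": 0},
    {"fingers": 1, "dx": 0.054, "dy": -0.214, "dz": 0},
    {"fingers": 1, "dx": 0.054, "dy": -0.214, "dz": 0}
  ]
}}

```text
invalid input
```

```bash
python3 - <<'E'
from h import *
H=np.array([.506,.015,0])
a=H-ex*.06;to([a[0],a[1],.035])
p,d=read_camera("scene");cv2.imwrite("pics/s1.png",p)
E
```

```text
tcp [ 0.2463 -0.6281  0.2836] toolx yaw -2.93 z [-0.     0.001 -1.   ] F [0.5 0.5 0.8] t 0.725 w -0.000337975196333607
shift [ 0.1665 -0.6553  0.2492]
```

View pics/s1.png

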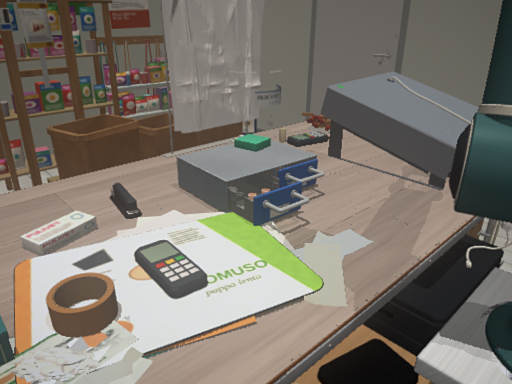

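The picture is unchanged because the call was refused: every row needs all five fields.

{"fn": "step_arm", "kwargs": {
  "commands": [
    {"fingers": 1, "dx": 0.014, "dy": -0.055, "dz": 0, "roll": 0},
    {"fingers": 1, "dx": 0.028, "dy": -0.11, "dz": 0, "roll": 0},
    {"fingers": 1, "dx": 0.042, "dy": -0.165, "dz": 0, "roll": 0},
    {"fingers": 1, "dx": 0.056, "dy": -0.22, "dz": 0, "roll": 0},
    {"fingers": 1, "dx": 0.07, "dy": -0.275, "dz": 0, "roll": 0},
    {"fingers": 1, "dx": 0.084, "dy": -0.33, "dz": 0, "roll": 0},
    {"fingers": 1, "dx": 0.098, "dy": -0.385, "dz": 0, "roll": 0},
    {"fingers": 1, "dx": 0.112, "dy": -0.44, "dz": 0, "roll": 0}
  ]
}}

```text
time: 1.78
tool_pos: [0.3813, -0.1931, 0.2842]
tcp_rot: [3.14, -0.08, 0.001]
wrist_force: [1.2, -0.2, 0.5]
width: 0.002
grip_force: 0.0
```

{"fn": "step_arm", "kwargs": {
  "commands": [
    {"fingers": 1, "dx": 0.014, "dy": -0.055, "dz": 0, "roll": 0},
    {"fingers": 1, "dx": 0.028, "dy": -0.11, "dz": 0, "roll": 0},
    {"fingers": 1, "dx": 0.042, "dy": -0.165, "dz": 0, "roll": 0},
    {"fingers": 1, "dx": 0.054, "dy": -0.214, "dz": 0, "roll": 0},
    {"fingers": 1, "dx": 0.054, "dy": -0.214, "dz": 0, "roll": 0},
    {"fingers": 1, "dx": 0.054, "dy": -0.214, "dz": 0, "roll": 0}
  ]
}}

```text
time: 2.52
tool_pos: [0.446, 0.0159, 0.284]
tcp_rot: [3.14, -0.079, -0.001]
wrist_force: [-1.0, -0.0, -0.3]
width: -0.002
grip_force: 0.0
```

```bash
python3 - <<'E'
from h import *
H=np.array([.506,.015,0])
a=H-ex*.06;to([a[0],a[1],.035])
p,d=read_camera("scene");cv2.imwrite("pics/s2.png",p)
E
```

```text
tcp [0.446  0.0159 0.284 ] toolx yaw -2.89 z [-0.001 -0.001 -1.   ] F [-1.  -0.  -0.3] t 2.525 w -0.0015450645771545389
shift [ 2.00e-04 -2.40e-03  2.49e-01]
```

View pics/s2.png

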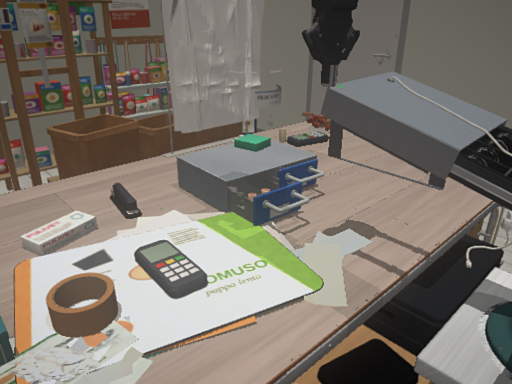

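The closed gripper is at (333,60), in free space above and in front of the open handle.

{"fn": "step_arm", "kwargs": {
  "commands": [
    {"fingers": 1, "dx": 0, "dy": 0, "dz": 0.06, "roll": 0},
    {"fingers": 1, "dx": 0, "dy": -0.002, "dz": 0.12, "roll": 0},
    {"fingers": 1, "dx": 0, "dy": -0.002, "dz": 0.18, "roll": 0},
    {"fingers": 1, "dx": 0, "dy": -0.002, "dz": 0.23, "roll": 0},
    {"fingers": 1, "dx": 0, "dy": -0.002, "dz": 0.249, "roll": 0},
    {"fingers": 1, "dx": 0, "dy": -0.002, "dz": 0.249, "roll": 0},
    {"fingers": 1, "dx": 0.02, "dy": -0.002, "dz": 0.249, "roll": 0}
  ]
}}

```text
time: 3.45
tool_pos: [0.4659, 0.0159, 0.0359]
tcp_rot: [3.14, -0.084, -0.0]
wrist_force: [1.0, -0.2, -0.1]
width: -0.001
grip_force: 0.0
```

{"fn": "step_arm", "kwargs": {
  "commands": [
    {"fingers": 1, "dx": 0.012, "dy": 0, "dz": 0, "roll": 0},
    {"fingers": 1, "dx": 0.024, "dy": 0, "dz": 0, "roll": 0},
    {"fingers": 1, "dx": 0.036, "dy": 0, "dz": 0, "roll": 0},
    {"fingers": 1, "dx": 0.048, "dy": 0, "dz": 0, "roll": 0},
    {"fingers": 1, "dx": 0.06, "dy": 0, "dz": 0, "roll": 0},
    {"fingers": 1, "dx": 0.072, "dy": 0, "dz": 0, "roll": 0},
    {"fingers": 1, "dx": 0.084, "dy": 0, "dz": 0, "roll": 0},
    {"fingers": 1, "dx": 0.094, "dy": 0, "dz": 0, "roll": 0}
  ]
}}

```text
time: 4.45
tool_pos: [0.5603, 0.0122, 0.0349]
tcp_rot: [-3.14, 0.082, 0.002]
wrist_force: [-1.0, -0.1, 1.9]
width: 0.003
grip_force: 1.1
```

```bash
cat >> h.py <<'E'
def fronts():
    p,d=read_camera("scene");P=pts("scene",d);hsv=cv2.cvtColor(p,cv2.COLOR_BGR2HSV)
    u=(P-np.array([.6395,-.0655,0]))@ex;v=(P-np.array([.6395,-.0655,0]))@ey
    m=(abs(u)<.17)&(P[...,2]>.07)&(P[...,2]<.084)&(hsv[...,0]>105)&(hsv[...,0]<125)&(hsv[...,1]>130)
    for nm,mm in(("left",m&(v>.005)&(v<.15)),("right",m&(v<-.005)&(v>-.15))):
        print(nm,mm.sum(),np.median(u[mm]).round(4) if mm.any() else None)
    return p
E
python3 - <<'E'
from h import *
to();p=fronts();cv2.imwrite("pics/s3.png",p)
E
```

```text
tcp [0.5603 0.0122 0.0349] toolx yaw -2.98 z [-0.001  0.    -1.   ] F [-1.  -0.1  1.9] t 4.45 w 0.002523984357883586
left 33 -0.0714
right 35 -0.0048
```

View pics/s3.png

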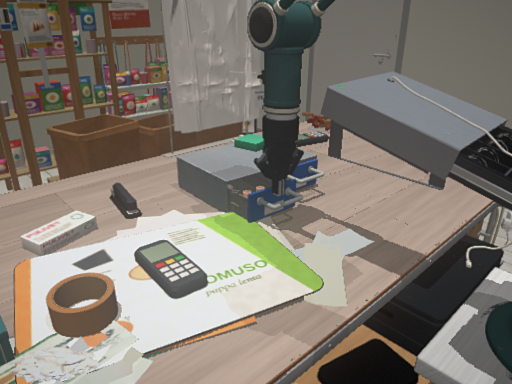

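```bash
python3 - <<'E'
from h import *
p=cv2.imread("pics/s3.png")[130:240,210:350];q,d=read_camera("top");q2=q[160:260,215:365]
np.savez("top3.npz",p=q,d=d)
a=cv2.resize(p,(560,440),interpolation=cv2.INTER_CUBIC);cv2.imwrite("pics/c3.png",a)
cv2.imwrite("pics/t3.png",cv2.resize(q2,(750,500),interpolation=cv2.INTER_CUBIC))
E
```

```text
(no output)
```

View pics/c3.png

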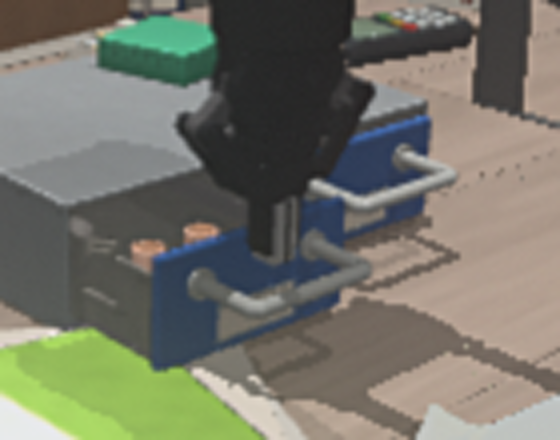

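View pics/t3.png

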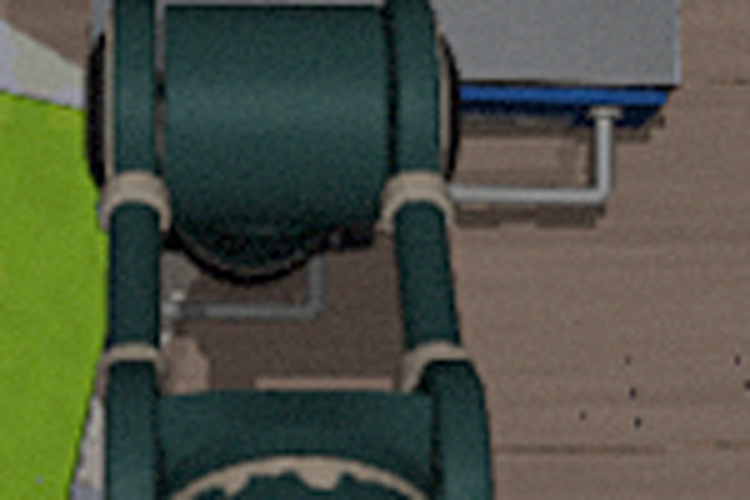

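The two crops show the finger tips behind the left bar, at crop (275,255), touching the drawer front. They seem to have passed over the bar, so the tip must be higher than the reported TCP. I'll measure it.

```bash
python3 - <<'E'
from h import *
p,d=read_camera("scene");P=pts("scene",d);np.savez("s3.npz",p=p,d=d)
for v in range(176,202,2):
    print(v,[(u,P[v,u].round(3).tolist(),int(p[v,u].mean())) for u in(275,278,281)])
z=np.load("top3.npz");Q=pts("top",z["d"])
# bar right part visible in top crop (270,310)/5
for u,v in((265,222),(270,222),(275,222),(320,199)):print(Q[v,u].round(3))
E
```

```text
176 [(275, [0.556, 0.028, 0.111], 41), (278, [0.55, 0.024, 0.111], 41), (281, [0.55, 0.016, 0.109], 40)]
178 [(275, [0.555, 0.028, 0.106], 42), (278, [0.55, 0.024, 0.107], 41), (281, [0.553, 0.012, 0.103], 40)]
180 [(275, [0.555, 0.029, 0.102], 41), (278, [0.555, 0.019, 0.099], 56), (281, [0.549, 0.016, 0.1], 63)]
182 [(275, [0.558, 0.025, 0.096], 41), (278, [0.554, 0.02, 0.095], 69), (281, [0.55, 0.015, 0.095], 56)]
184 [(275, [0.557, 0.026, 0.091], 42), (278, [0.553, 0.02, 0.091], 81), (281, [0.551, 0.013, 0.09], 57)]
186 [(275, [0.555, 0.027, 0.087], 43), (278, [0.554, 0.019, 0.086], 81), (281, [0.551, 0.013, 0.085], 57)]
188 [(275, [0.556, 0.026, 0.082], 42), (278, [0.554, 0.02, 0.081], 82), (281, [0.549, 0.014, 0.081], 53)]
190 [(275, [0.555, 0.027, 0.078], 43), (278, [0.554, 0.018, 0.076], 83), (281, [0.553, 0.011, 0.074], 57)]
192 [(275, [0.556, 0.026, 0.073], 41), (278, [0.551, 0.022, 0.073], 82), (281, [0.551, 0.012, 0.07], 58)]
194 [(275, [0.561, 0.021, 0.065], 83), (278, [0.551, 0.021, 0.068], 90), (281, [0.552, 0.011, 0.065], 64)]
196 [(275, [0.574, 0.007, 0.051], 62), (278, [0.572, -0.001, 0.05], 68), (281, [0.573, -0.012, 0.046], 62)]
198 [(275, [0.574, 0.006, 0.046], 65), (278, [0.574, -0.003, 0.044], 62), (281, [0.573, -0.013, 0.041], 66)]
200 [(275, [0.573, 0.007, 0.042], 63), (278, [0.573, -0.003, 0.039], 73), (281, [0.57, -0.009, 0.038], 97)]
[0.526 0.004 0.065]
[ 0.526 -0.009  0.062]
[ 0.526 -0.022  0.062]
[ 0.582 -0.14   0.06 ]
```

The fingertip really stands at z≈0.063, about 28 mm above the reported TCP, while its x and y agree. I'll centre it in the gap, lower it 25 mm and push on the drawer front from there.

{"fn": "step_arm", "kwargs": {
  "commands": [
    {"fingers": 1, "dx": -0.008, "dy": 0, "dz": 0, "roll": 0},
    {"fingers": 1, "dx": -0.008, "dy": 0, "dz": 0, "roll": 0},
    {"fingers": 1, "dx": -0.008, "dy": 0, "dz": 0.012, "roll": 0},
    {"fingers": 1, "dx": -0.008, "dy": 0, "dz": 0.024, "roll": 0},
    {"fingers": 1, "dx": -0.008, "dy": 0, "dz": 0.024, "roll": 0}
  ]
}}

```text
time: 5.22
tool_pos: [0.5505, 0.0126, 0.0093]
tcp_rot: [3.141, -0.082, -0.006]
wrist_force: [1.0, -0.4, -0.2]
width: 0.004
grip_force: 0.0
```

```bash
python3 - <<'E'
from h import *
to();p=fronts()
P=pts("scene",read_camera("scene")[1])
for v in range(186,206,2): print(v,P[v,279].round(3).tolist())
E
```

```text
tcp [0.5505 0.0126 0.0093] toolx yaw -2.98 z [-0.004  0.    -1.   ] F [ 1.  -0.4 -0.2] t 5.225 w 0.004323114742393822
left 27 -0.0687
right 19 -0.0039
186 [0.542, 0.029, 0.092]
188 [0.543, 0.028, 0.087]
190 [0.543, 0.028, 0.082]
192 [0.546, 0.024, 0.076]
194 [0.544, 0.025, 0.072]
196 [0.545, 0.024, 0.066]
198 [0.545, 0.024, 0.062]
200 [0.545, 0.024, 0.057]
202 [0.544, 0.025, 0.053]
204 [0.528, 0.042, 0.059]
```

{"fn": "step_arm", "kwargs": {
  "commands": [
    {"fingers": 1, "dx": 0.01, "dy": 0, "dz": 0, "roll": 0},
    {"fingers": 1, "dx": 0.02, "dy": 0, "dz": 0, "roll": 0},
    {"fingers": 1, "dx": 0.03, "dy": 0, "dz": 0, "roll": 0},
    {"fingers": 1, "dx": 0.04, "dy": 0, "dz": 0, "roll": 0},
    {"fingers": 1, "dx": 0.05, "dy": 0, "dz": 0, "roll": 0},
    {"fingers": 1, "dx": 0.06, "dy": 0, "dz": 0, "roll": 0},
    {"fingers": 1, "dx": 0.068, "dy": 0, "dz": 0, "roll": 0},
    {"fingers": 1, "dx": 0.068, "dy": 0, "dz": 0, "roll": 0}
  ]
}}

```text
time: 6.32
tool_pos: [0.6218, 0.0089, 0.0117]
tcp_rot: [3.14, -0.082, 0.003]
wrist_force: [-0.5, -0.6, -0.3]
width: -0.0
grip_force: 0.0
```

```bash
python3 - <<'E'
from h import *
to();p=fronts()
E
```

```text
tcp [0.6218 0.0089 0.0117] toolx yaw -2.98 z [ 0.002 -0.    -1.   ] F [-0.5 -0.6 -0.3] t 6.325 w -1.0986756556861454e-06
left 23 -0.0082
right 61 -0.0051
```

About 3 mm remain, so I'll push gently until the force shows it is home.

{"fn": "step_arm", "kwargs": {
  "commands": [
    {"fingers": 1, "dx": 0.003, "dy": 0, "dz": 0, "roll": 0},
    {"fingers": 1, "dx": 0.005, "dy": 0, "dz": 0, "roll": 0},
    {"fingers": 1, "dx": 0.007, "dy": 0, "dz": 0, "roll": 0},
    {"fingers": 1, "dx": 0.007, "dy": 0, "dz": 0, "roll": 0}
  ]
}}

```text
time: 6.88
tool_pos: [0.6251, 0.0088, 0.0107]
tcp_rot: [-3.141, 0.082, 0.006]
wrist_force: [-5.4, -0.1, 1.8]
width: -0.003
grip_force: 0.0
```

```bash
python3 - <<'E'
from h import *
to();p=fronts()
E
```

```text
tcp [0.6251 0.0088 0.0107] toolx yaw -2.98 z [-0.004  0.    -1.   ] F [-5.4 -0.1  1.8] t 6.875 w -0.002622473793895526
left 24 -0.0053
right 59 -0.0051
```

{"fn": "step_arm", "kwargs": {
  "commands": [
    {"fingers": 1, "dx": -0.007, "dy": 0, "dz": 0, "roll": 0},
    {"fingers": 1, "dx": -0.012, "dy": 0, "dz": 0, "roll": 0},
    {"fingers": 1, "dx": -0.012, "dy": 0, "dz": -0.04, "roll": 0},
    {"fingers": 1, "dx": -0.012, "dy": 0, "dz": -0.08, "roll": 0},
    {"fingers": 1, "dx": -0.012, "dy": 0.05, "dz": -0.08, "roll": 0},
    {"fingers": 1, "dx": -0.012, "dy": 0.1, "dz": -0.08, "roll": 0},
    {"fingers": 1, "dx": -0.012, "dy": 0.146, "dz": -0.08, "roll": 0},
    {"fingers": 1, "dx": -0.012, "dy": 0.146, "dz": -0.08, "roll": 0}
  ]
}}

```text
time: 7.92
tool_pos: [0.6075, -0.1397, 0.0917]
tcp_rot: [3.139, -0.088, 0.002]
wrist_force: [-0.1, 0.4, 0.4]
width: -0.002
grip_force: 0.0
```

```bash
python3 - <<'E'
from h import *
g=np.array([.582,-.136,0])+ex*.0255
to([g[0],g[1],.0105]);p=fronts();cv2.imwrite("pics/c4.png",cv2.resize(p[110:240,210:350],(560,520),interpolation=cv2.INTER_CUBIC))
E
```

```text
tcp [ 0.6075 -0.1397  0.0917] toolx yaw -3.21 z [ 0.001 -0.001 -1.   ] F [-0.1  0.4  0.4] t 7.925 w -0.0019698748265787177
shift [-0.0003 -0.0024  0.0812]
left 71 -0.005
right 33 -0.0047
```

View pics/c4.png

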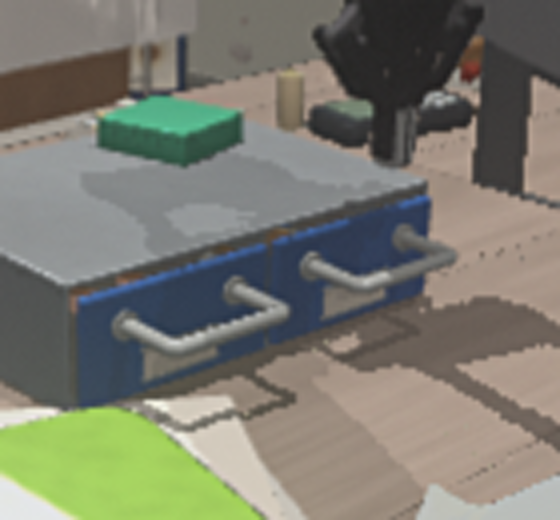

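Both fronts are now flush, and the fingers are above the right handle gap at crop (395,160). I'll lower them and start pulling.

{"fn": "step_arm", "kwargs": {
  "commands": [
    {"fingers": 1, "dx": 0, "dy": -0.002, "dz": 0.02, "roll": 0},
    {"fingers": 1, "dx": 0, "dy": -0.002, "dz": 0.04, "roll": 0},
    {"fingers": 1, "dx": 0, "dy": -0.002, "dz": 0.06, "roll": 0},
    {"fingers": 1, "dx": 0, "dy": -0.002, "dz": 0.08, "roll": 0},
    {"fingers": 1, "dx": 0, "dy": -0.002, "dz": 0.08, "roll": 0},
    {"fingers": 1, "dx": -0.01, "dy": -0.002, "dz": 0.08, "roll": 0},
    {"fingers": 1, "dx": -0.02, "dy": -0.002, "dz": 0.08, "roll": 0},
    {"fingers": 1, "dx": -0.03, "dy": -0.002, "dz": 0.08, "roll": 0}
  ]
}}

```text
time: 8.98
tool_pos: [0.5779, -0.1332, 0.0123]
tcp_rot: [3.14, -0.082, 0.003]
wrist_force: [2.7, -0.2, 0.4]
width: 0.001
grip_force: 1.1
```

```bash
python3 - <<'E'
from h import *
to();p=fronts()
E
```

```text
tcp [ 0.5779 -0.1332  0.0123] toolx yaw -2.99 z [ 0.002 -0.001 -1.   ] F [ 2.7 -0.2  0.4] t 8.975 w 0.0007245578682060909
left 74 -0.005
right 23 -0.0281
```

The drawer is sliding and stands 23 mm open. I'll pull 84 mm more.

{"fn": "step_arm", "kwargs": {
  "commands": [
    {"fingers": 1, "dx": -0.012, "dy": 0, "dz": 0, "roll": 0},
    {"fingers": 1, "dx": -0.026, "dy": 0, "dz": 0, "roll": 0},
    {"fingers": 1, "dx": -0.04, "dy": 0, "dz": 0, "roll": 0},
    {"fingers": 1, "dx": -0.054, "dy": 0, "dz": 0, "roll": 0},
    {"fingers": 1, "dx": -0.066, "dy": 0, "dz": 0, "roll": 0},
    {"fingers": 1, "dx": -0.076, "dy": 0, "dz": 0, "roll": 0},
    {"fingers": 1, "dx": -0.083, "dy": 0, "dz": 0, "roll": 0},
    {"fingers": 1, "dx": -0.083, "dy": 0, "dz": 0, "roll": 0}
  ]
}}

```text
time: 10.02
tool_pos: [0.4932, -0.1282, 0.0107]
tcp_rot: [-3.14, 0.082, 0.004]
wrist_force: [0.0, -0.1, 0.4]
width: 0.001
grip_force: 0.0
```

```bash
python3 - <<'E'
from h import *
to();p=fronts()
E
```

```text
tcp [ 0.4932 -0.1282  0.0107] toolx yaw -2.99 z [-0.002  0.001 -1.   ] F [ 0.  -0.1  0.4] t 10.025 w 0.0005878045606271485
left 76 -0.0051
right 27 -0.1131
```

The right drawer is about 108 mm open. I'll move off the bar into the gap and rise clear.

{"fn": "step_arm", "kwargs": {
  "commands": [
    {"fingers": 1, "dx": 0.007, "dy": 0, "dz": 0, "roll": 0},
    {"fingers": 1, "dx": 0.007, "dy": 0, "dz": 0, "roll": 0},
    {"fingers": 1, "dx": 0.007, "dy": 0, "dz": -0.04, "roll": 0},
    {"fingers": 1, "dx": 0.007, "dy": 0, "dz": -0.09, "roll": 0},
    {"fingers": 1, "dx": 0.007, "dy": 0, "dz": -0.15, "roll": 0},
    {"fingers": 1, "dx": 0.007, "dy": 0, "dz": -0.2, "roll": 0},
    {"fingers": 1, "dx": 0.007, "dy": 0, "dz": -0.2, "roll": 0},
    {"fingers": 1, "dx": 0.007, "dy": 0, "dz": -0.2, "roll": 0}
  ]
}}

```text
time: 11.08
tool_pos: [0.5016, -0.1288, 0.2108]
tcp_rot: [-3.14, 0.082, 0.001]
wrist_force: [0.2, 0.4, -0.2]
width: -0.001
grip_force: 0.0
```

```bash
python3 - <<'E'
from h import *
to();p=fronts();cv2.imwrite("pics/s5.png",p)
E
```

```text
tcp [ 0.5016 -0.1288  0.2108] toolx yaw -2.98 z [-0.001  0.    -1.   ] F [ 0.2  0.4 -0.2] t 11.075 w -0.0013963449855131415
left 75 -0.0052
right 42 -0.1133
```

View pics/s5.png

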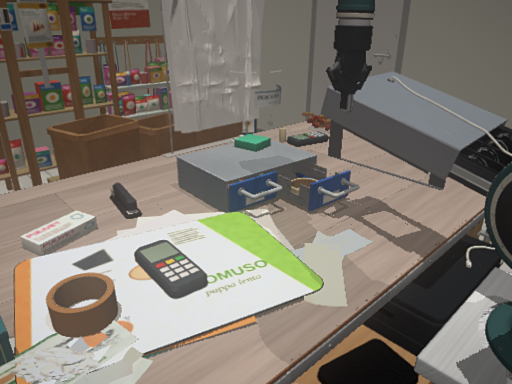

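The left drawer is home at (255,187) and the right one is out at (330,190). The terminal at (170,268) has not moved, and the gripper at (347,90) is clear.

```bash
python3 -c "
from workcell import *
print(finish_job())"
```

```text
the job is handed in; nothing more can be done
None
```

The job is handed in: by my camera measurements the left drawer is fully home, the right one is about 108 mm open, and the card terminal looks unmoved; the hand-in gave no verdict.

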